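Release the stuck supply-chest drawer with a dowel

TASK

The blue top drawer of the plywood supply chest is held shut by a spring latch inside: take the bare wooden dowel from the stand, feel along the groove of the metal strip on top of the chest for the release hole, and push the latch down through it gently with the dowel (never more than about 20 N, the catch is delicate) until the drawer springs ajar. Then stand the dowel back in the free hole of its stand, pull the drawer well open (about 10 cm) by its bar handle and let go. Leave everything else standing where it is.

Things in the scene. Friction and masses are not known exactly. Their poses are not given: they have to be found in the camera images.
- chest: plywood supply chest, fixed to the table: 220 deep (its x) x 260 wide (its y) x 150 mm high; origin at the centre of its underside; its front (two blue drawer fronts, the upper one with a bar handle) faces its own -x. The dowel must not press on any part of it, latch included, with more than 20 N
- chest_groove (a point): middle of the groove floor on the chest's top, 155 mm above the table. The groove, along the chest's y on an aluminium strip, is 14 mm wide between two rails 6 mm high, open at its ends, at least 50 mm long each way. One hole, 13 (x) by 15 mm (y), goes through the 5 mm strip on the groove's centre line, anywhere within 14 mm of this point along y (differs each time: feel or look)
- chest_latchway (a point): point 18 mm below chest_groove. Under the strip the way down is wide (32 x 60 mm) to a wide brass latch pad whose top lies 13 to 23 mm below the groove floor (differs each time). The pad yields downwards against a spring (3 N at first, about 5 to 6 N on the way), frees the drawer after about 7 mm of travel, stops hard at 10.5 mm, and comes up again when let go
- drawer (a joint): how far the upper drawer is out, m: 0 shut and latched, up to 0.12 at its stop; a freed drawer springs out by itself to about 0.03 and then slides with about 1 to 3 N
- drawer_handle (a point): middle of the drawer's steel bar handle (bar 11 mm thick, 110 mm long along the chest's y, on two posts 94 mm apart, 35 mm out from the drawer front, 36 mm below the chest's top); moves with the drawer; fingers fit behind the bar from above
- dowel: bare light-wood dowel, 10 mm diameter, 140 mm long, about 30 g, standing upright in the stand with its lowest 35 mm in a hole; origin at the centre of its lower end, z along it upwards
- dowel_tip (a point): centre of the dowel's lower end (the end that pushes the latch)
- stand: dark wooden block, fixed, 60 (x) x 170 (y) x 45 mm high with three upright holes in a row along its y, 55 mm apart, 13 mm wide, 35 mm deep (floor 10 mm above its underside); origin at the centre of its underside
- stand_hole0 (a point): mouth of hole 0 of the stand, on its top, at -55 mm along the stand's y
- stand_hole1 (a point): mouth of hole 1 of the stand, on its top, at 0 mm along the stand's y
- stand_hole2 (a point): mouth of hole 2 of the stand, on its top, at +55 mm along the stand's y
- brush: paint brush with a blue handle, 12 mm thick at most, 140 mm tall, standing bristles up in another hole of the stand; leave it
- pencil: yellow pencil with a red point, 10 mm thick, 135 mm tall, standing in the remaining hole of the stand; leave it
- pot: small clear paint jar with yellow cap, 44 mm wide, 42 mm high, standing on the rear part of the chest's top; leave it
- glass: empty water glass, 72 mm wide, 100 mm high; leave it
- bottle: clear water bottle with red cap, 64 mm wide, 190 mm high; leave it
- carton: white paper-covered carton, 50 x 85 x 120 mm high; leave it
Mind the look-alikes: they are no part of the job. What is shaped like the stand but green is not meant.

How it is judged (in metres and radians):
On the way:
1. the dowel's tip is inside the release hole and the drawer has sprung ajar (10 to 70 mm) (value of joint drawer between 0.01 and 0.07 m and z of dowel_tip in the frame of chest_groove between -0.045 and -0.012 m and horizontal distance between dowel_tip and chest_groove below 0.024 m), for 0.1 s.
At the end, for the whole second after the job is handed in: the upper drawer is open by more than 80 mm and at rest, and the dowel stands at rest in a hole of the stand: its tip within 6 mm of the hole's axis and no more than 8 mm above the hole's floor, leaning less than 0.15 rad (value of joint drawer above 0.08 m and ((horizontal distance between dowel_tip and stand_hole0 below 0.006 m and z of dowel_tip in the frame of stand below 0.018 m) or (horizontal distance between dowel_tip and stand_hole1 below 0.006 m and z of dowel_tip in the frame of stand below 0.018 m) or (horizontal distance between dowel_tip and stand_hole2 below 0.006 m and z of dowel_tip in the frame of stand below 0.018 m)) and angle between dowel's own z axis and vertical below 0.15 rad and linear speed of dowel below 0.02 m/s and velocity of joint drawer between -0.01 and 0.01 m/s); the robot touches nothing.
It fails at once if the dowel presses on the chest (strip, latch or any part of it) with more than 20 N (contact force between dowel and chest above 20 N).
It fails at once if a bystander (jar on the chest, glass, bottle, carton, brush or pencil) is moved by more than 30 mm or tipped over (distance of any of pot, glass, bottle, carton, brush, pencil from where it was at the start of the episode above 0.03 m or angle between any of pot, glass, bottle, carton, brush, pencil's own z axis and vertical above 0.5 rad).
It also fails if it takes over 70 s, if anything falls off the work surface, if the arm or the gripper's body presses on something with over 40 N, if the wrist force passes 120 N, or if a joint passes its speed limit or range.

ROBOT

A 7-joint arm with a two-finger parallel gripper is mounted at the origin on the work surface. World frame = base frame: x ahead of the robot, y to its left, z up, the work surface at z = 0. Lengths are in mm, angles in rad, forces in N, time in s.
With the tool pointing down it reaches from about 425 to 875 mm from the base axis. Payload 9.9 kg.
Tool frame: the origin (TCP) lies at the very end of the fingers, on their centre line; the grasp point (between the pads) lies 19 mm behind it (robot.hold_point_z is the distance from the TCP to the grasp point, in mm); z points along the fingers, y is the line along which they close (so a half turn about z gives the same grasp; the last joint's range is limited). The gripper opens to 85 mm and grips with 20 to 120 N. Pads are 22 mm wide; open, the fingers measure 114 mm over their backs; the gripper's body (76 mm by 85 mm) begins 54 mm behind the grasp point. The pads swing forward as they close: fully open they stand 13 mm farther back than shut.
Start: joints at [-1.352, 0.576, 0.025, 1.437, -0.015, 1.129, -0.057], TCP at [201.274, 644.296, 231.289] pointing down, gripper open.
Joint ranges: [-2.76, 2.76], [-0.34, 2.15], [-1.52, 1.57], [0.19, 2.46], [-1.09, 4.23], [0.17, 1.99], [-2.82, 2.82]. Speed limits (rad/s): [2.22, 2.22, 3.01, 3.01, 3.14, 3.14, 3.14].

INTERFACE

Orientations are given as a rotation vector (axis times angle).
In Python, from station import robot gives the robot as it stands.
- The arm moves only by the tool send_rows, never from a script. Its argument "series" is a list of rows, each a list of 5 numbers: the shift along the tool's x, y, z in cm, then the turn about the tool's z in rad, then the finger opening in cm, from 0 to 8.54. In form: [[x, y, z, yaw, jaw], ...]. A call has exactly 8 rows; each row is the pose to reach, as a shift and turn from the pose commanded when the call began, along the tool's axes at that moment; what a row does not reach only later rows make up. A row lasts 1/10 s, in which the tool goes at most 50 mm and 8.59 degrees, less where a joint would pass 70% of its speed; a pose out of reach is approached as far as the arm can. A call with a gripper value outside its range is refused whole. The fingers move at their own pace and stop on an object; "grip_force" is the grip in N (left out, the last holds). Time passes only in rows, so rows that repeat a pose let the fingers close, or fill a call up. It gives the time, the measured TCP pose, the force, the opening and the grip force at its end, in the units of the state.
- robot.read_state(): the state, without advancing time (a new reading comes with each control period).
- robot.snapshot(name): name is "scene" or "top" or "wrist"; returns a dict with "color" (400x640x3 uint8, red, green, blue), "K" (3x3 intrinsics, pixels), "R" (3x3) and "t" (3): a world point X has camera coordinates R X + t. Camera axes: x right, y down, z forward; pixel columns grow to the right and rows downward; lengths in mm; the calibration is good to about 2 mm. A picture is of the moment at which its call begins. There is no depth.
- robot.sign_off(): hands the job in; it is judged then, once.
The state is a dict: "t": time; "qpos": joint angles; "qd": joint speeds; "tau": joint torques, N m; "position": TCP position; "ee_rot": TCP orientation; "wrist_force": force on the tool from outside, world axes, zero at the start; "ft_torque": the same for the moment, N m; "width": opening from 0.0 (shut) to 1.0 (fully open); "finger_force": force on a finger pad.
Only numpy, scipy, OpenCV 4.12 (cv2) and the standard library are available. Lean on these libraries where they do the work, as an engineer would, in place of code of your own. Each camera call takes 0.05 s, during which the arm holds its last target. There are 200 camera calls.

## Working session

There is one attempt and no reset: what is moved stays moved. The work goes in short steps, Python scripts to look and compute and a tool call to move; the robot and the scene stay as the last step left them, time stands still between calls to the robot, and variables do not carry over. Pictures are saved under pics/ and viewed, at most 14 in all, crops included, and the job is handed in when it is done.

Besides the shell and the picture viewer there is one more tool, called after "Request:" as name(argument=value, ...), one argument or row to a line, values as JSON. send_rows: Moves the arm, as the interface text tells. Its arguments: {"type":"object","properties":{"series":{"type":"array","items":{"type":"array","items":{"type":"number"}}},"grip_force":{"type":"number"}},"required":["series"]}

```bash
mkdir -p pics; ls; cat > h.py <<'E'
import numpy as np, cv2, pickle
from station import robot
def snap(n,f):
    s=robot.snapshot(n); cv2.imwrite(f'pics/{f}.png',s['color'][:,:,::-1]); pickle.dump(s,open(f'pics/{f}.pkl','wb')); return s
def load(f): return pickle.load(open(f'pics/{f}.pkl','rb'))
def ray(s,u,v):
    K,R,t=map(np.array,(s['K'],s['R'],s['t'])); t=t.ravel()
    return -R.T@t, R.T@np.linalg.solve(K,[u,v,1])
def onz(s,u,v,z):
    c,d=ray(s,u,v); return c+d*(z-c[2])/d[2]
def proj(s,X):
    p=np.array(s['K'])@(np.array(s['R'])@np.array(X,float)+np.array(s['t']).ravel()); return p[:2]/p[2]
E
python3 - <<'E'
from h import *
for n in('scene','top'):
    s=snap(n,n+'0'); print(n,ray(s,320,200))
st=robot.read_state(); print(st)
import cv2
a=[cv2.imread(f'pics/{n}0.png') for n in('scene','top')]
E
```

```text
pics
scene (array([1123.60206685, -356.83074269, 1061.29301956]), array([-0.51565352,  0.33046139, -0.7906674 ]))
top (array([ 351.60680771,    9.58765154, 1295.94952543]), array([ 0.16124168,  0.0076144 , -0.98706836]))
{'t': 0.1, 'qpos': array([-1.35181104,  0.57645564,  0.02482387,  1.43785014, -0.01498333,
        1.12898915, -0.0565254 ]), 'qd': array([ 8.45227802e-04, -1.72860393e-03, -6.64825781e-05, -2.19023692e-03,
        1.56537597e-03, -1.87564040e-03,  1.22590115e-03]), 'tau': array([ 7.39211391e-03, -7.67307544e+01,  2.25830778e+00, -2.86602581e+01,
        1.58733217e-02,  8.75141937e-03, -9.93569813e-06]), 'position': array([201.1332911 , 643.90088515, 230.51402343]), 'ee_rot': array([-4.73724505e-01, -3.10551878e+00,  2.37283580e-03]), 'wrist_force': array([ 0.39545283, -0.21428321,  0.51527121]), 'ft_torque': array([0.00964146, 0.01323894, 0.01830706]), 'finger_force': 0.0, 'width': 1.0020802646571032}
```

View pics/scene0.png

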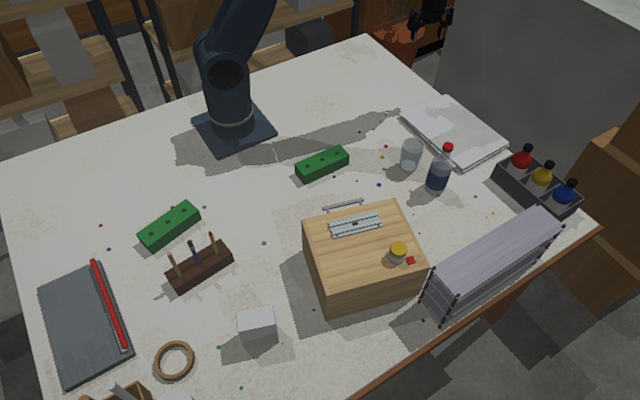

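View pics/top0.png

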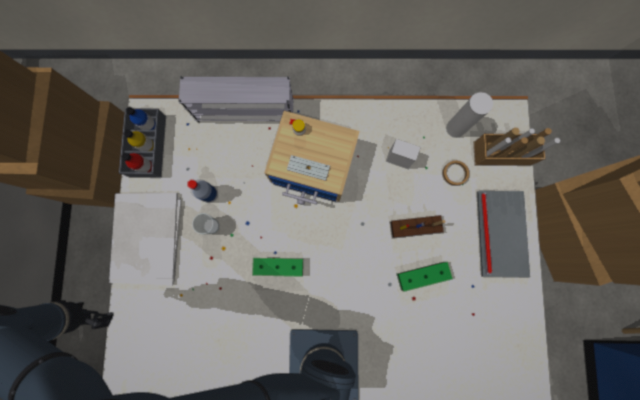

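The scene view shows the dark stand at about (200,265), the chest strip at (355,224), and the handle at (343,205). In the top view the stand is at (417,226) and the strip at (309,167). The green blocks at (168,225), (322,163) and in the top view are decoys. I'll enlarge the stand and strip.

```bash
python3 - <<'E'
from h import *
a=cv2.imread('pics/scene0.png');b=cv2.imread('pics/top0.png')
def c(i,x,y,w,h): return cv2.resize(i[y:y+h,x:x+w],(400,300),interpolation=cv2.INTER_CUBIC)
o=np.vstack([np.hstack([c(a,160,225,80,60*80//80)[:,:],c(a,315,190,80,60)]),np.hstack([c(b,383,203,72,54),c(b,265,135,96,72)])])
cv2.imwrite('pics/crop0.png',o)
E
```

```text
(no output)
```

View pics/crop0.png

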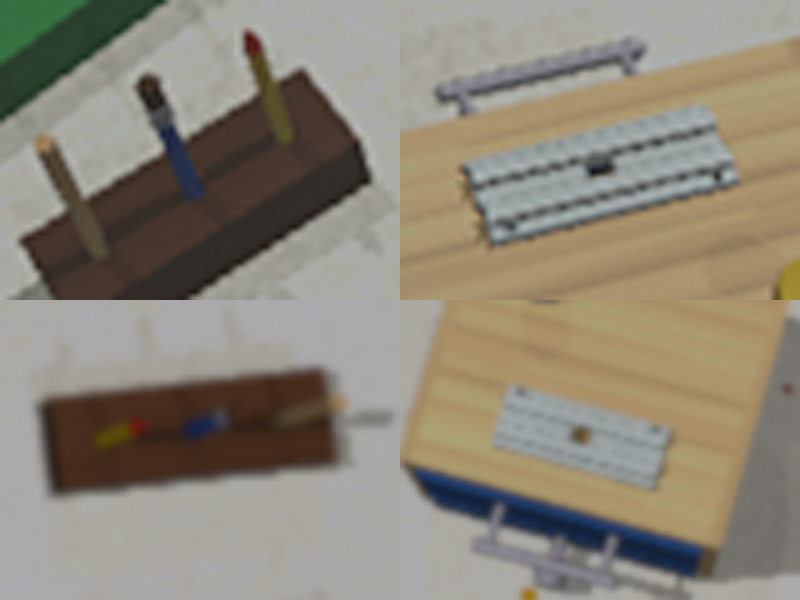

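Candidates in the stand are three upright sticks. The yellow one with the red point, scene (210,233), is the pencil. The blue one, (190,241), is the brush. The bare light wood one, scene top (169,253) to mouth (180,276) and top-view end (444,221), is the dowel. The release hole shows dark at scene (355,223) and top (308,167).

```bash
cat >> h.py <<'E'
def tri(*obs):
    A=np.zeros((3,3));b=np.zeros(3);L=[]
    for s,u,v in obs:
        c,d=ray(s,u,v);d=d/np.linalg.norm(d);P=np.eye(3)-np.outer(d,d);A+=P;b+=P@c;L.append((P,c))
    X=np.linalg.solve(A,b); return X.round(1),[round(float(np.linalg.norm(P@(X-c))),1) for P,c in L]
E
python3 - <<'E'
from h import *
S,T=load('scene0'),load('top0')
print('dowel top',tri((S,169,253),(T,443.8,221.4)))
print('base z45',onz(S,180,276,45),onz(T,432.5,224,45))
print('hole z153',tri((S,355,223.2),(T,308.2,167.4)),onz(S,355,223.2,152),onz(T,308.2,167.4,152))
# stand mask top view (dark brown)
def mask(s,lo,hi,box):
    h=cv2.cvtColor(s['color'],cv2.COLOR_RGB2HSV);m=cv2.inRange(h,lo,hi);o=np.zeros_like(m);x,y,w,hh=box;o[y:y+hh,x:x+w]=m[y:y+hh,x:x+w];return o
h=cv2.cvtColor(T['color'],cv2.COLOR_RGB2HSV);print('stand hsv',h[230,420],h[218,410],'strip',h[160,300],h[172,320],'wood',h[150,320])
for n,v in(('stand',((0,70,20),(15,255,130),(385,205,65,40))),('strip',((0,0,110),(180,45,255),(278,148,55,38)))):
    m=mask(T,*v);m=cv2.morphologyEx(m,cv2.MORPH_CLOSE,np.ones((5,5)));c=max(cv2.findContours(m,0,2)[0],key=cv2.contourArea);r=cv2.boxPoints(cv2.minAreaRect(c))
    z=45 if n=='stand' else 158
    P=np.array([onz(T,*p,z) for p in r]);print(n,P.round(1).tolist(),'ctr',P.mean(0))
E
```

```text
dowel top (array([ 474.4, -370. ,  149.2]), [0.2, 0.2])
base z45 [ 481.14913285 -371.71113666   45.        ] [ 476.18589122 -366.02740559   45.        ]
hole z153 (array([643.1,  57.1, 157.2]), [0.2, 0.2]) [640.32614266  59.22114819 152.        ] [644.5773761   57.48052424 152.        ]
stand hsv [ 12 148  67] [ 14  47 119] strip [ 90  11 163] [ 90  11 157] wood [ 19  96 172]
stand [[485.7, -223.8, 45.0], [506.6, -395.0, 45.0], [450.5, -399.0, 45.0], [429.8, -228.9, 45.0]] ctr [ 468.14211828 -311.66376822   45.        ]
strip [[635.5, 127.4, 158.0], [685.5, 115.3, 158.0], [650.7, -11.8, 158.0], [601.3, 1.0, 158.0]] ctr [643.26018435  57.95766838 158.        ]
```

Request:
send_rows(
  series=[
    [-3.5, -2.8, -1.2, 0.1, 6],
    [-7, -5.6, -2.4, 0.2, 6],
    [-10.5, -8.4, -3.6, 0.3, 6],
    [-14, -11.2, -4.8, 0.4, 6],
    [-17.5, -14, -6, 0.5, 6],
    [-21, -16.8, -7.2, 0.6, 6],
    [-24.5, -19.6, -8.4, 0.7, 6],
    [-28, -22.4, -9.6, 0.8, 6],
  ],
)

```text
t: 0.9
position: [402.3, 345.2, 327.6]
ee_rot: [-1.651, -2.672, 0.0]
wrist_force: [0.2, 0.6, -0.3]
width: 0.699
finger_force: 0.0
```

```bash
cat >> h.py <<'E'
def go(p,ya=None):
    """shift (cm, tool axes), yaw (rad) to reach world p (mm) and tool-y world angle ya (deg, mod 180)"""
    from scipy.spatial.transform import Rotation as Q
    s=robot.read_state();R=Q.from_rotvec(s['ee_rot']).as_matrix();a=np.degrees(np.arctan2(R[1,1],R[0,1]))
    sh=R.T@(np.array(p,float)-s['position'])/10
    y=0 if ya is None else np.radians((a-ya+90)%180-90)
    print('t',round(s['t'],2),'pos',s['position'].round(1),'yang',round(a,1),'shift',sh.round(2),'yaw',round(y,3),'q',s['qpos'].round(2),'F',s['wrist_force'].round(1),'w',round(s['width'],3),'ff',round(s['finger_force'],1))
    return sh,y
E
python3 -c "
from h import *
go((540,-50,300),7);go((475,-368,250),7)"
```

```text
t 0.9 pos [402.3 345.2 327.6] yang 26.6 shift [-41.5   -5.37   2.77] yaw 0.342 q [-1.01  0.29  0.3   1.67 -0.09  1.2  -0.23] F [ 0.2  0.6 -0.3] w 0.699 ff 0.0
t 0.9 pos [402.3 345.2 327.6] yang 26.6 shift [-67.03 -25.41   7.77] yaw 0.342 q [-1.01  0.29  0.3   1.67 -0.09  1.2  -0.23] F [ 0.2  0.6 -0.3] w 0.699 ff 0.0
```

Request:
send_rows(
  series=[
    [-4.5, -0.6, 0, 0.08, 6],
    [-9, -1.2, 0, 0.16, 6],
    [-13.5, -1.8, 0.5, 0.24, 6],
    [-18, -2.4, 1, 0.34, 6],
    [-22.5, -3, 1.5, 0.34, 6],
    [-27, -3.6, 2, 0.34, 6],
    [-31.5, -4.2, 2.5, 0.34, 6],
    [-36, -4.8, 3, 0.34, 6],
  ],
)

```text
t: 1.7
position: [521.4, 2.4, 297.0]
ee_rot: [-2.074, -2.359, 0.0]
wrist_force: [0.0, 0.2, -0.1]
width: 0.699
finger_force: 0.0
```

```bash
python3 -c "
from h import *
go((475,-368,230),7)"
```

```text
t 1.7 pos [521.4   2.4 297. ] yang 7.4 shift [-36.14  -9.35   6.7 ] yaw 0.006 q [-0.46  0.32  0.5   1.75 -0.17  1.12  0.23] F [ 0.   0.2 -0.1] w 0.699 ff 0.0
```

Request:
send_rows(
  series=[
    [-4.5, -1.2, 1, 0, 6],
    [-9, -2.4, 2, 0, 6],
    [-13.5, -3.6, 3, 0, 6],
    [-18, -4.8, 4, 0, 6],
    [-22.5, -6, 5, 0, 6],
    [-27, -7.2, 6, 0, 6],
    [-31.5, -8.4, 6.7, 0, 6],
    [-36.1, -9.4, 6.7, 0, 6],
  ],
)

```text
t: 2.5
position: [473.1, -367.1, 228.9]
ee_rot: [-2.073, -2.357, 0.0]
wrist_force: [1.0, 0.2, 0.4]
width: 0.702
finger_force: 0.0
```

```bash
python3 - <<'E'
from h import *
W=snap('wrist','wrist1')
go((475,-368,89),7)
print(ray(W,320,200),proj(W,(474.4,-370,150)),proj(W,(475,-368,45)))
E
```

```text
t 2.55 pos [ 470.1 -376.4  229.9] yang 6.9 shift [ 0.85  0.63 14.09] yaw -0.002 q [ 0.27  0.51  0.52  1.65 -0.28  1.05  0.99] F [-2.3 -6.7  2. ] w 0.705 ff 0.0
(array([ 462.49111348, -286.50175225,  371.49467511]), array([ 0.05062459, -0.3069227 , -0.95049145])) [317.86097742 216.48037941] [318.26648949 176.19147024]
```

View pics/wrist1.png

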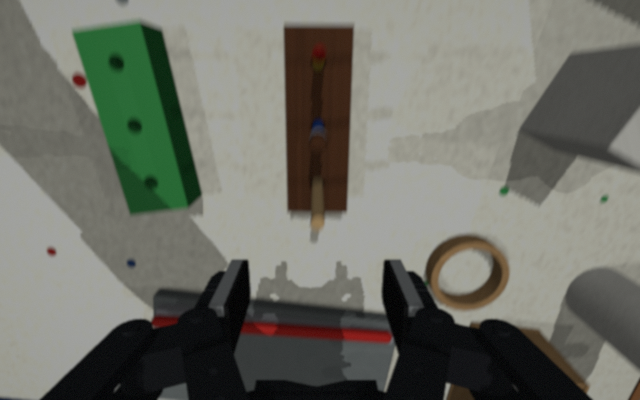

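Wrist view: the stand is centred at x≈318, with the dowel's upper end at (317,224), the brush at (317,130) and the pencil at (318,55). The arm was still settling, so I'll move closer, let it settle and measure again.

Request:
send_rows(
  series=[
    [0, 0, 1, 0, 6],
    [0, 0, 2, 0, 6],
    [0, 0, 3, 0, 6],
    [0, 0, 4, 0, 6],
    [0, 0, 4.5, 0, 6],
    [0, 0, 4.5, 0, 6],
    [0, 0, 4.5, 0, 6],
    [0, 0, 4.5, 0, 6],
  ],
)

```text
t: 3.35
position: [474.4, -366.1, 185.8]
ee_rot: [2.074, 2.358, 0.0]
wrist_force: [-0.0, 0.3, 0.3]
width: 0.704
finger_force: 0.0
```

```bash
python3 - <<'E'
from h import *
W=snap('wrist','wrist2')
go((475,-368,89),7)
print(proj(W,(474.4,-370,150)),proj(W,(475,-368,45)))
h=cv2.cvtColor(W['color'],cv2.COLOR_RGB2HSV)
m=cv2.inRange(h,(8,50,90),(25,200,255)); 
for c in cv2.findContours(m,0,2)[0]:
    if cv2.contourArea(c)>40: print(cv2.boundingRect(c),cv2.contourArea(c))
cv2.imwrite('pics/c2.png',cv2.resize(W['color'][60:320,190:450,::-1],(600,600)))
E
```

```text
t 3.4 pos [ 474.4 -366.2  185.8] yang 7.3 shift [-0.19  0.03  9.68] yaw 0.006 q [ 0.27  0.55  0.49  1.72 -0.31  0.95  1.01] F [ 0.4 -0.3 -0. ] w 0.699 ff 0.0
[315.47090704 244.80927624] [316.46044522 189.18142628]
(443, 258, 88, 68) 1210.0
(308, 240, 17, 17) 208.0
```

View pics/c2.png

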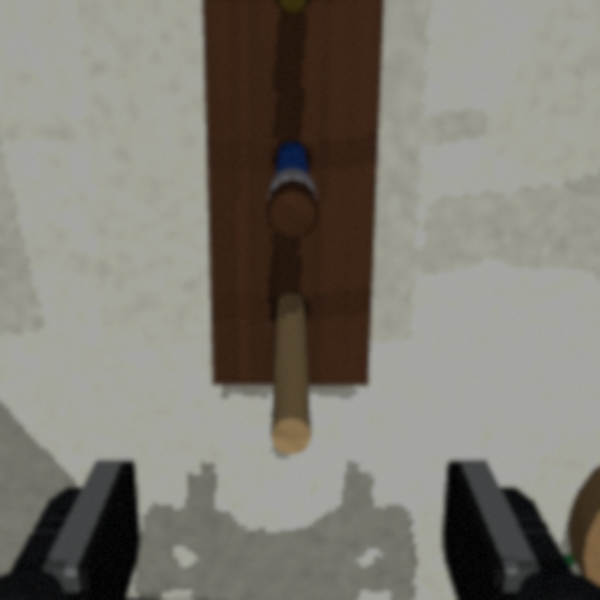

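The crop shows the dowel's end disc at (291,437), which is wrist pixel (316,249). Its foot enters the stand at crop (290,300), and the brush and pencil are above it, so it is the dowel.

```bash
python3 - <<'E'
from h import *
W=load('wrist2');T=load('top0');S=load('scene0')
f=lambda x,y:(190+x*260/600,60+y*260/600)
print('top',onz(W,*f(291,437),150),tri((W,*f(291,437)),(T,443.8,221.4),(S,169,253)))
print('foot',onz(W,*f(290,300),45))
P=[onz(W,*f(*p),45) for p in((212,383),(368,383))];print('end corners',P)
e=np.mean(P,0);d=P[1]-P[0];d/=np.linalg.norm(d);n=np.array([-d[1],d[0],0]);print(e,d,'hole',e+n*30,e-n*30)
E
```

```text
top [ 475.12126101 -372.79378116  150.        ] (array([ 474.9, -370.5,  150.9]), [1.7, 1.1, 1.0])
foot [ 474.42054409 -368.80981535   45.        ]
end corners [array([ 448.97293023, -405.57471358,   45.        ]), array([ 508.35979862, -397.93982659,   45.        ])]
[ 478.66636443 -401.75727008   45.        ] [0.99183697 0.12751242 0.        ] hole [ 474.84099188 -372.00216086   45.        ] [ 482.49173698 -431.51237931   45.        ]
```

Request:
send_rows(
  series=[
    [-0.5, 0, 1.5, 0, 6],
    [-0.5, 0, 3.5, 0, 6],
    [-0.5, 0, 5.5, 0, 6],
    [-0.5, 0, 7.5, 0, 6],
    [-0.5, 0, 9, 0, 6],
    [-0.5, 0, 9.7, 0, 6],
    [-0.5, 0, 9.7, 0, 4],
    [-0.5, 0, 9.7, 0, 3],
  ],
  grip_force=40,
)

```text
t: 4.2
position: [474.9, -371.4, 88.6]
ee_rot: [2.075, 2.358, -0.0]
wrist_force: [-0.4, 0.2, -0.5]
width: 0.372
finger_force: 0.0
```

Request:
send_rows(
  series=[
    [0, 0, 0, 0, 2],
    [0, 0, 0, 0, 1.4],
    [0, 0, 0, 0, 1],
    [0, 0, 0, 0, 0.6],
    [0, 0, 0, 0, 0.4],
    [0, 0, 0, 0, 0.4],
    [0, 0, 0, 0, 0.4],
    [0, 0, 0, 0, 0.4],
  ],
)

```text
t: 5.0
position: [475.1, -371.2, 88.8]
ee_rot: [2.074, 2.358, 0.0]
wrist_force: [0.1, 0.4, 5.6]
width: 0.102
finger_force: 39.0
```

```bash
python3 - <<'E'
from h import *
go((475,-371,89),7); print(robot.read_state()['ee_rot'])
E
```

```text
t 5.0 pos [ 475.1 -371.2   88.8] yang 7.3 shift [ 0.02 -0.   -0.02] yaw 0.006 q [ 0.32  0.67  0.43  1.81 -0.38  0.75  1.08] F [0.1 0.4 5.6] w 0.102 ff 39.0
[2.07422219e+00 2.35821032e+00 2.29782868e-04]
```

Request:
send_rows(
  series=[
    [0, 0, -1, 0, 0.4],
    [0, 0, -2, 0, 0.4],
    [0, 0, -4, 0, 0.4],
    [0, 0, -7, 0, 0.4],
    [0, 0, -11, 0, 0.4],
    [0, 0, -15, 0, 0.4],
    [0, 0, -18.5, 0, 0.4],
    [0, 0, -20, 0, 0.4],
  ],
)

```text
t: 5.8
position: [475.1, -372.0, 292.8]
ee_rot: [2.072, 2.355, 0.001]
wrist_force: [0.2, -0.7, -1.6]
width: 0.108
finger_force: 39.0
```

```bash
python3 - <<'E'
from h import *
go((643.5,57.5,288),-15)
E
```

```text
t 5.8 pos [ 475.1 -372.   292.8] yang 7.3 shift [40.46 22.16  0.42] yaw 0.389 q [ 0.25  0.46  0.54  1.56 -0.25  1.19  0.96] F [ 0.2 -0.7 -1.6] w 0.108 ff 39.0
```

Request:
send_rows(
  series=[
    [3, 1.6, 0, 0.05, 0.4],
    [6.5, 3.5, 0, 0.1, 0.4],
    [10.2, 5.6, 0, 0.15, 0.4],
    [14, 7.7, 0, 0.2, 0.4],
    [17.8, 9.8, 0, 0.25, 0.4],
    [21.6, 11.8, 0, 0.3, 0.4],
    [25.4, 13.9, 0, 0.35, 0.4],
    [29, 15.9, 0, 0.389, 0.4],
  ],
)

```text
t: 6.6
position: [595.7, -61.0, 289.2]
ee_rot: [2.493, 1.911, 0.001]
wrist_force: [1.0, -0.5, 0.3]
width: 0.103
finger_force: 39.0
```

```bash
python3 - <<'E'
from h import *
go((643.5,57.5,265),-15)
E
```

```text
t 6.6 pos [595.7 -61.  289.2] yang -15.0 shift [12.68  1.54  2.42] yaw -0.001 q [-0.37  0.48  0.63  1.57 -0.29  1.19  0.06] F [ 1.  -0.5  0.3] w 0.103 ff 39.0
```

Request:
send_rows(
  series=[
    [2.5, 0.3, 0.3, 0, 0.4],
    [5.5, 0.7, 0.7, 0, 0.4],
    [8.5, 1, 1.2, 0, 0.4],
    [11, 1.3, 1.8, 0, 0.4],
    [12.5, 1.5, 2.4, 0, 0.4],
    [12.7, 1.5, 2.4, 0, 0.4],
    [12.7, 1.5, 2.4, 0, 0.4],
    [12.7, 1.5, 2.4, 0, 0.4],
  ],
)

```text
t: 7.4
position: [642.5, 53.7, 265.0]
ee_rot: [2.493, 1.91, -0.0]
wrist_force: [-0.5, 0.4, -0.1]
width: 0.102
finger_force: 39.0
```

```bash
python3 - <<'E'
from h import *
W=snap('wrist','wrist3'); snap('scene','scene3'); snap('top','top3')
go((643.5,57.5,265),-15)
print(proj(W,(643.5,57.5,155)),proj(W,(643.5,57.5,186)))
u,v=map(int,proj(W,(643.5,57.5,160)))
print(u,v); x=min(max(u-130,0),380);y=min(max(v-130,0),140);print(x,y)
cv2.imwrite('pics/c3.png',cv2.resize(W['color'][y:y+260,x:x+260,::-1],(600,600),interpolation=2))
E
```

```text
t 7.55 pos [642.6  54.4 264.9] yang -15.1 shift [ 0.32  0.   -0.01] yaw -0.001 q [-0.5   0.57  0.6   1.49 -0.33  1.19 -0.11] F [-0.1  0.1 -0.7] w 0.102 ff 39.0
[315.86120025 193.08225444] [315.9429928  206.50694547]
315 195
185 65
```

View pics/c3.png

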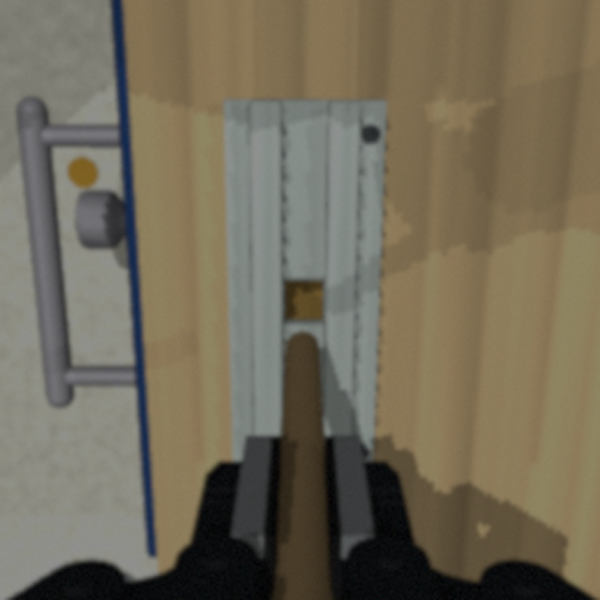

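The hole is a brown square at crop (283–326, 281–322), centred at wrist pixel (316.9,195.4). The dowel tip's far rim is at crop (302,332), just short of it, and well aligned across the groove.

```bash
python3 - <<'E'
from h import *
W=load('wrist3');S=load('scene3');T=load('top3')
f=lambda x,y:(185+x*260/600,65+y*260/600)
H=[onz(W,*f(*p),155) for p in((283,281),(326,281),(326,322),(283,322))]
print(np.round(H,1).tolist(),'ctr',np.mean(H,0))
print('rails',onz(W,*f(287,180),155),onz(W,*f(327,180),155))
print('edge left/right',onz(W,*f(224,101),155),onz(W,*f(386,101),155))
print('tip rim',onz(W,*f(302,332),186), 'left/right at',onz(W,*f(285,350),186),onz(W,*f(319,350),186))
a=np.vstack([cv2.resize(X['color'][y:y+40,x:x+80,::-1],(600,300),interpolation=2) for X,(x,y) in((S,(315,190)),(T,(268,145)))])
cv2.imwrite('pics/c3b.png',a)
print(proj(S,(642.6,54.4,186)),proj(T,(642.6,54.4,186)))
E
```

```text
[[638.8, 64.0, 155.0], [652.4, 60.3, 155.0], [648.9, 46.5, 155.0], [635.0, 50.2, 155.0]] ctr [643.75447338  55.23616032 155.        ]
rails [648.86222354  95.60550555 155.        ] [661.06266084  92.31380872 155.        ]
edge left/right [636.65478796 123.89382243 155.        ] [684.55558135 110.97634869 155.        ]
tip rim [643.0071256   55.86974426 186.        ] left/right at [636.64955564  51.69957933 186.        ] [646.40806957  49.06369202 186.        ]
[354.91327301 216.83943092] [308.76074132 165.30953009]
```

Request:
send_rows(
  series=[
    [0.2, 0.05, 0.5, 0, 0.4],
    [0.45, 0.1, 1, 0, 0.4],
    [0.45, 0.1, 1.4, 0, 0.4],
    [0.45, 0.1, 1.6, 0, 0.4],
    [0.45, 0.1, 1.7, 0, 0.4],
    [0.45, 0.1, 1.7, 0, 0.4],
    [0.45, 0.1, 1.7, 0, 0.4],
    [0.45, 0.1, 1.7, 0, 0.4],
  ],
)

```text
t: 8.35
position: [644.9, 59.9, 247.5]
ee_rot: [2.492, 1.913, 0.0]
wrist_force: [0.9, -0.4, -0.1]
width: 0.102
finger_force: 39.0
```

```bash
python3 - <<'E'
from h import *
W=snap('wrist','wrist4')
go((643.75,55.2,248),-15)
x,y=245,130
cv2.imwrite('pics/c4.png',cv2.resize(W['color'][y:y+130,x:x+150,::-1],(690,598),interpolation=2))
print(proj(W,(643.75,55.2,155)))
E
```

```text
t 8.4 pos [644.9  59.8 247.5] yang -15.0 shift [-0.48  0.   -0.05] yaw 0.001 q [-0.51  0.58  0.59  1.51 -0.34  1.16 -0.11] F [ 0.3 -0.6  0.1] w 0.1 ff 39.0
[316.02041746 211.75942098]
```

View pics/c4.png

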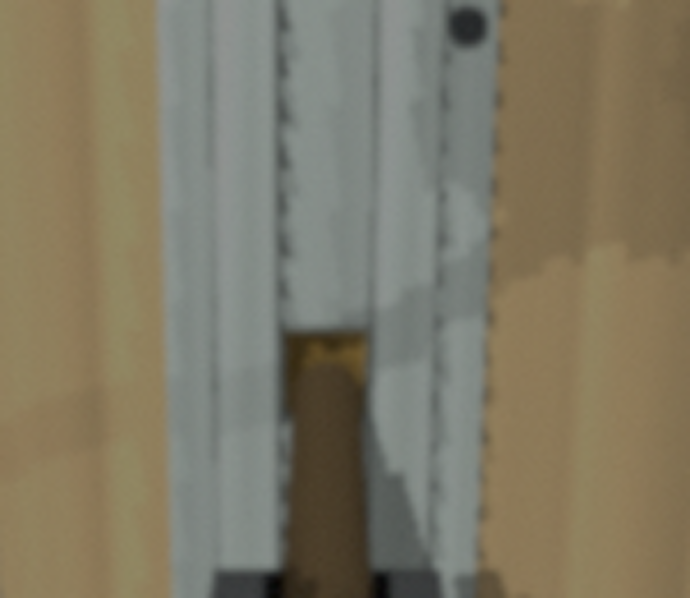

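The hole's far edge is at crop y≈330 and it spans x 285–368. The dowel tip's rim is at (330,360), inside that span but close to the far side. I'll compute the offset.

```bash
python3 - <<'E'
from h import *
W=load('wrist4')
f=lambda x,y:(245+x/4.6,130+y/4.6)
ex=np.array([.966,-.259,0]);ey=np.array([.259,.966,0])
C=lambda p:(round(p@ex,1),round(p@ey,1))
print('far edge',C(onz(W,*f(285,331),155)),C(onz(W,*f(368,331),155)))
print('tip rim',C(onz(W,*f(331,360),168.5)),'sides',C(onz(W,*f(299,380),168.5)),C(onz(W,*f(364,380),168.5)))
print('tcp',C(robot.read_state()['position']),'old hole',C(np.array([643.75,55.2,155])))
E
```

```text
far edge (np.float64(601.1), np.float64(227.5)) (np.float64(614.0), np.float64(227.5))
tip rim (np.float64(608.2), np.float64(227.5)) sides (np.float64(603.4), np.float64(224.4)) (np.float64(613.1), np.float64(224.4))
tcp (np.float64(607.5), np.float64(224.8)) old hole (np.float64(607.6), np.float64(220.1))
```

Request:
send_rows(
  series=[
    [-0.15, -0.03, 0.1, 0, 0.4],
    [-0.3, -0.06, 0.2, 0, 0.4],
    [-0.3, -0.06, 0.3, 0, 0.4],
    [-0.3, -0.06, 0.5, 0, 0.4],
    [-0.3, -0.06, 0.7, 0, 0.4],
    [-0.3, -0.06, 0.9, 0, 0.4],
    [-0.3, -0.06, 1.1, 0, 0.4],
    [-0.3, -0.06, 1.2, 0, 0.4],
  ],
)

```text
t: 9.2
position: [643.4, 57.3, 235.0]
ee_rot: [-2.491, -1.913, 0.0]
wrist_force: [0.7, 0.1, -0.8]
width: 0.1
finger_force: 39.0
```

Request:
send_rows(
  series=[
    [0, 0, 0.05, 0, 0.4],
    [0, 0, 0.1, 0, 0.4],
    [0, 0, 0.15, 0, 0.4],
    [0, 0, 0.2, 0, 0.4],
    [0, 0, 0.25, 0, 0.4],
    [0, 0, 0.3, 0, 0.4],
    [0, 0, 0.3, 0, 0.4],
    [0, 0, 0.3, 0, 0.4],
  ],
)

```text
t: 10.0
position: [643.5, 57.1, 232.3]
ee_rot: [2.492, 1.913, -0.0]
wrist_force: [-1.1, -1.4, -0.2]
width: 0.105
finger_force: 39.0
```

```bash
python3 - <<'E'
from h import *
go((643.75,55.2,233),-15)
E
```

```text
t 10.0 pos [643.5  57.1 232.3] yang -15.0 shift [-0.18  0.07 -0.07] yaw 0.001 q [-0.5   0.59  0.59  1.53 -0.35  1.12 -0.1 ] F [-1.1 -1.4 -0.2] w 0.105 ff 39.0
```

Request:
send_rows(
  series=[
    [0, 0, 0.05, 0, 0.4],
    [0, 0, 0.1, 0, 0.4],
    [0, 0, 0.15, 0, 0.4],
    [0, 0, 0.2, 0, 0.4],
    [0, 0, 0.25, 0, 0.4],
    [0, 0, 0.3, 0, 0.4],
    [0, 0, 0.3, 0, 0.4],
    [0, 0, 0.3, 0, 0.4],
  ],
)

```text
t: 10.8
position: [643.5, 57.1, 229.3]
ee_rot: [2.492, 1.913, -0.0]
wrist_force: [0.5, -0.2, 0.3]
width: 0.104
finger_force: 39.0
```

Request:
send_rows(
  series=[
    [0, 0, 0.05, 0, 0.4],
    [0, 0, 0.1, 0, 0.4],
    [0, 0, 0.15, 0, 0.4],
    [0, 0, 0.2, 0, 0.4],
    [0, 0, 0.2, 0, 0.4],
    [0, 0, 0.2, 0, 0.4],
    [0, 0, 0.2, 0, 0.4],
    [0, 0, 0.2, 0, 0.4],
  ],
)

```text
t: 11.6
position: [643.5, 57.2, 227.3]
ee_rot: [2.492, 1.913, 0.0]
wrist_force: [-0.4, 1.5, -0.7]
width: 0.1
finger_force: 39.0
```

Request:
send_rows(
  series=[
    [0, 0, 0.1, 0, 0.4],
    [0, 0, 0.2, 0, 0.4],
    [0, 0, 0.3, 0, 0.4],
    [0, 0, 0.4, 0, 0.4],
    [0, 0, 0.5, 0, 0.4],
    [0, 0, 0.5, 0, 0.4],
    [0, 0, 0.5, 0, 0.4],
    [0, 0, 0.5, 0, 0.4],
  ],
)

```text
t: 12.4
position: [643.6, 57.1, 222.3]
ee_rot: [2.492, 1.913, 0.0]
wrist_force: [0.5, -0.4, 0.2]
width: 0.11
finger_force: 39.0
```

Request:
send_rows(
  series=[
    [0, 0, 0.1, 0, 0.4],
    [0, 0, 0.2, 0, 0.4],
    [0, 0, 0.3, 0, 0.4],
    [0, 0, 0.3, 0, 0.4],
    [0, 0, 0.3, 0, 0.4],
    [0, 0, 0.3, 0, 0.4],
    [0, 0, 0.3, 0, 0.4],
    [0, 0, 0.3, 0, 0.4],
  ],
)

```text
t: 13.2
position: [643.5, 57.2, 219.3]
ee_rot: [-2.492, -1.914, 0.0]
wrist_force: [-0.9, -0.1, -0.0]
width: 0.101
finger_force: 39.0
```

```bash
python3 -c "
from h import *
for i in range(1): go((643.75,55.2,233),-15)"
```

```text
t 13.2 pos [643.5  57.2 219.3] yang -15.0 shift [-0.18  0.08 -1.37] yaw 0.001 q [-0.5   0.6   0.58  1.55 -0.36  1.1  -0.09] F [-0.9 -0.1 -0. ] w 0.101 ff 39.0
```

Request:
send_rows(
  series=[
    [0, 0, 0.1, 0, 0.4],
    [0, 0, 0.2, 0, 0.4],
    [0, 0, 0.3, 0, 0.4],
    [0, 0, 0.3, 0, 0.4],
    [0, 0, 0.3, 0, 0.4],
    [0, 0, 0.3, 0, 0.4],
    [0, 0, 0.3, 0, 0.4],
    [0, 0, 0.3, 0, 0.4],
  ],
)

```text
t: 14.0
position: [643.5, 57.2, 216.3]
ee_rot: [2.492, 1.914, 0.0]
wrist_force: [1.1, 0.1, -0.3]
width: 0.105
finger_force: 39.0
```

Request:
send_rows(
  series=[
    [0, 0, 0.1, 0, 0.4],
    [0, 0, 0.2, 0, 0.4],
    [0, 0, 0.3, 0, 0.4],
    [0, 0, 0.3, 0, 0.4],
    [0, 0, 0.3, 0, 0.4],
    [0, 0, 0.3, 0, 0.4],
    [0, 0, 0.3, 0, 0.4],
    [0, 0, 0.3, 0, 0.4],
  ],
)

```text
t: 14.8
position: [643.7, 57.1, 213.4]
ee_rot: [2.491, 1.913, 0.001]
wrist_force: [0.3, -0.2, 5.6]
width: 0.104
finger_force: 39.4
```

Request:
send_rows(
  series=[
    [0, 0, 0.1, 0, 0.4],
    [0, 0, 0.2, 0, 0.4],
    [0, 0, 0.3, 0, 0.4],
    [0, 0, 0.4, 0, 0.4],
    [0, 0, 0.4, 0, 0.4],
    [0, 0, 0.4, 0, 0.4],
    [0, 0, 0.4, 0, 0.4],
    [0, 0, 0.4, 0, 0.4],
  ],
)

```text
t: 15.6
position: [643.6, 57.1, 209.3]
ee_rot: [2.492, 1.913, 0.0]
wrist_force: [-0.3, -0.8, 3.3]
width: 0.104
finger_force: 39.3
```

```bash
python3 - <<'E'
from h import *
T=snap('top','top5');A=load('top3')
go((643.75,55.2,233),-15)
d=np.abs(T['color'].astype(int)-A['color']).sum(2)[180:215,270:350]; print((d>60).sum())
E
```

```text
t 15.65 pos [643.6  57.1 209.3] yang -15.0 shift [-0.18  0.06 -2.37] yaw 0.001 q [-0.49  0.61  0.58  1.56 -0.37  1.07 -0.09] F [ 0.3 -1.   4.6] w 0.102 ff 39.3
404
```

Request:
send_rows(
  series=[
    [0, 0, 0.05, 0, 0.4],
    [0, 0, 0.1, 0, 0.4],
    [0, 0, 0.15, 0, 0.4],
    [0, 0, 0.15, 0, 0.4],
    [0, 0, 0.15, 0, 0.4],
    [0, 0, 0.15, 0, 0.4],
    [0, 0, 0.15, 0, 0.4],
    [0, 0, 0.15, 0, 0.4],
  ],
)

```text
t: 16.45
position: [643.5, 57.1, 207.8]
ee_rot: [2.492, 1.913, 0.0]
wrist_force: [1.3, 0.1, 4.8]
width: 0.102
finger_force: 39.3
```

```bash
python3 - <<'E'
from h import *
A=load('top3');B=load('top5');T=snap('top','top6')
go((643.75,55.2,233),-15)
for X in(A,B):
    d=np.abs(T['color'].astype(int)-X['color']).sum(2)[180:215,270:350]; print((d>60).sum())
for X in(A,B,T): # drawer-front blue rows
    h=cv2.cvtColor(X['color'],cv2.COLOR_RGB2HSV)[165:215,260:360];m=cv2.inRange(h,(100,100,30),(125,255,255));y,x=np.nonzero(m);print(len(y),x.mean(),y.mean())
E
```

```text
t 16.5 pos [643.5  57.1 207.8] yang -15.0 shift [-0.18  0.07 -2.52] yaw 0.001 q [-0.49  0.61  0.58  1.57 -0.37  1.07 -0.09] F [ 0.6 -1.   3. ] w 0.107 ff 39.3
1117
785
179 61.58659217877095 28.256983240223462
193 60.40414507772021 27.89637305699482
146 58.013698630136986 34.99315068493151
```

The drawer front moved about 7 px outward in the top view, so the drawer has sprung ajar while the tip is about 26 mm below the groove. I'll lift out.

Request:
send_rows(
  series=[
    [0, 0, -0.5, 0, 0.4],
    [0, 0, -1.2, 0, 0.4],
    [0, 0, -2.2, 0, 0.4],
    [0, 0, -3.4, 0, 0.4],
    [0, 0, -4.8, 0, 0.4],
    [0, 0, -6.4, 0, 0.4],
    [0, 0, -8, 0, 0.4],
    [0, 0, -8.5, 0, 0.4],
  ],
)

```text
t: 17.3
position: [644.2, 56.9, 295.4]
ee_rot: [2.491, 1.912, 0.004]
wrist_force: [0.2, -0.8, 0.2]
width: 0.105
finger_force: 39.0
```

```bash
python3 - <<'E'
from h import *
go((475,-371.5,292),7.3)
E
```

```text
t 17.3 pos [644.2  56.9 295.4] yang -15.0 shift [-45.76  -5.29   0.27] yaw -0.389 q [-0.51  0.55  0.61  1.44 -0.32  1.25 -0.13] F [ 0.2 -0.8  0.2] w 0.105 ff 39.0
```

Request:
send_rows(
  series=[
    [-3, -0.3, 0, -0.05, 0.4],
    [-7, -0.8, 0, -0.1, 0.4],
    [-11.2, -1.3, 0, -0.15, 0.4],
    [-15.4, -1.8, 0, -0.2, 0.4],
    [-19.6, -2.3, 0, -0.25, 0.4],
    [-23.8, -2.8, 0, -0.3, 0.4],
    [-28, -3.2, 0, -0.35, 0.4],
    [-32, -3.7, 0, -0.389, 0.4],
  ],
)

```text
t: 18.1
position: [524.1, -244.1, 293.0]
ee_rot: [2.073, 2.361, 0.0]
wrist_force: [1.1, 0.1, -1.2]
width: 0.103
finger_force: 39.0
```

```bash
python3 - <<'E'
from h import *
go((475,-371.5,240),7.3)
E
```

```text
t 18.1 pos [ 524.1 -244.1  293. ] yang 7.4 shift [-12.    -6.52   5.3 ] yaw 0.002 q [-0.    0.42  0.54  1.62 -0.23  1.16  0.73] F [ 1.1  0.1 -1.2] w 0.103 ff 39.0
```

Request:
send_rows(
  series=[
    [-2.5, -1.3, 0, 0, 0.4],
    [-5.5, -3, 0.5, 0, 0.4],
    [-8.5, -4.6, 1.5, 0, 0.4],
    [-11, -6, 2.5, 0, 0.4],
    [-12, -6.5, 3.5, 0, 0.4],
    [-12, -6.5, 4, 0, 0.4],
    [-12, -6.5, 4, 0, 0.4],
    [-12, -6.5, 4, 0, 0.4],
  ],
)

```text
t: 18.9
position: [477.3, -368.1, 252.9]
ee_rot: [-2.072, -2.361, -0.001]
wrist_force: [-0.1, 0.6, -0.3]
width: 0.1
finger_force: 39.0
```

```bash
python3 - <<'E'
from h import *
W=snap('wrist','wrist7')
go((475.1,-371.3,125),7.3)
cv2.imwrite('pics/c7.png',cv2.resize(W['color'][60:320,190:450,::-1],(600,600),interpolation=2))
E
```

```text
t 18.95 pos [ 477.2 -368.3  253.1] yang 7.5 shift [-0.27 -0.26 12.81] yaw 0.003 q [ 0.25  0.5   0.53  1.62 -0.27  1.1   0.98] F [ 0.1  0.2 -0.3] w 0.106 ff 39.0
```

View pics/c7.png

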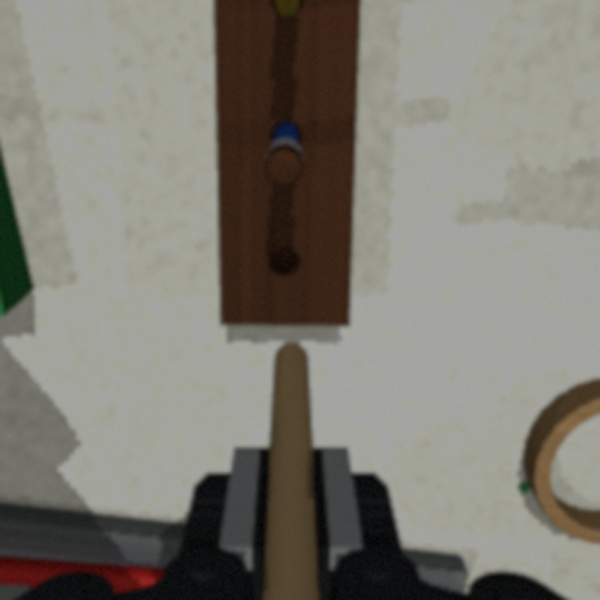

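The free hole's mouth is at crop (284,261), with the tip's rim at (291,345).

```bash
python3 - <<'E'
from h import *
W=load('wrist7')
f=lambda x,y:(190+x*260/600,60+y*260/600)
print('hole',onz(W,*f(284,261),45),'rim',onz(W,*f(291,343),174),'sides',onz(W,*f(275,360),174),onz(W,*f(307,360),174))
E
```

```text
hole [ 474.74819439 -372.51601623   45.        ] rim [ 476.79647478 -365.49992657  174.        ] sides [ 472.78385217 -371.42863596  174.        ] [ 482.20594945 -370.19537964  174.        ]
```

Request:
send_rows(
  series=[
    [-0.1, -0.1, 1, 0, 0.4],
    [-0.25, -0.26, 3, 0, 0.4],
    [-0.25, -0.26, 5.5, 0, 0.4],
    [-0.25, -0.26, 8, 0, 0.4],
    [-0.25, -0.26, 10, 0, 0.4],
    [-0.25, -0.26, 11.2, 0, 0.4],
    [-0.25, -0.26, 11.5, 0, 0.4],
    [-0.25, -0.26, 11.5, 0, 0.4],
  ],
)

```text
t: 19.75
position: [473.9, -372.6, 137.9]
ee_rot: [2.075, 2.359, -0.0]
wrist_force: [0.3, -0.7, 0.1]
width: 0.105
finger_force: 39.0
```

```bash
python3 - <<'E'
from h import *
W=snap('wrist','wrist8')
go((475.1,-371.3,90),7.3)
cv2.imwrite('pics/c8.png',cv2.resize(W['color'][100:300,220:420,::-1],(600,600),interpolation=2))
E
```

```text
t 19.8 pos [ 474.1 -372.8  138.4] yang 7.3 shift [0.14 0.11 4.84] yaw 0.001 q [ 0.3   0.61  0.47  1.76 -0.35  0.85  1.06] F [ 0.6 -0.1 -0.5] w 0.106 ff 39.0
```

View pics/c8.png

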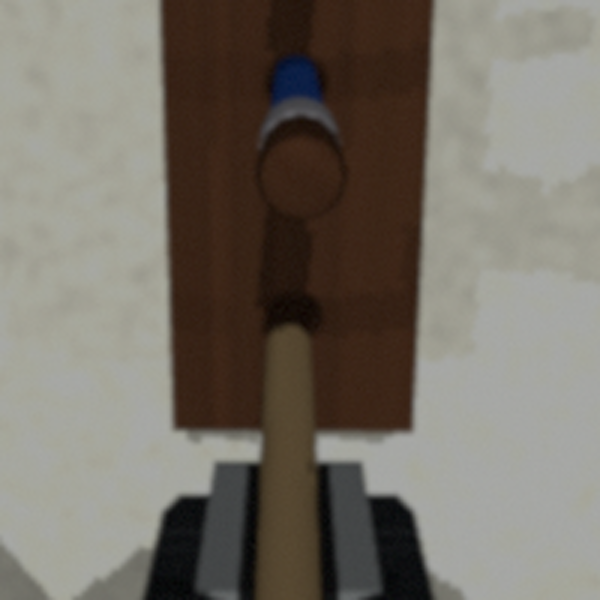

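The hole's dark mouth spans crop x 265–320 (centre 293), and the dowel tip's centre is at 289 with its rim at y≈325. The tip sits about 0.6–1 mm left and slightly short, which matches the offset from the pose it was grasped at. I'll correct and lower slowly.

Request:
send_rows(
  series=[
    [0.12, 0.09, 0, 0, 0.4],
    [0.12, 0.09, 0.1, 0, 0.4],
    [0.12, 0.09, 0.4, 0, 0.4],
    [0.12, 0.09, 0.8, 0, 0.4],
    [0.12, 0.09, 1.2, 0, 0.4],
    [0.12, 0.09, 1.5, 0, 0.4],
    [0.12, 0.09, 1.7, 0, 0.4],
    [0.12, 0.09, 1.9, 0, 0.4],
  ],
)

```text
t: 20.6
position: [474.5, -371.3, 118.5]
ee_rot: [-2.075, -2.359, 0.0]
wrist_force: [0.6, -0.1, -0.8]
width: 0.103
finger_force: 39.0
```

```bash
python3 - <<'E'
from h import *
go((475.1,-371.2,89.5),7.3)
E
```

```text
t 20.6 pos [ 474.5 -371.3  118.5] yang 7.3 shift [0.   0.07 2.9 ] yaw 0.0 q [ 0.3   0.63  0.46  1.78 -0.37  0.81  1.07] F [ 0.6 -0.1 -0.8] w 0.103 ff 39.0
```

In the mouth with no force. I'll continue to the floor.

Request:
send_rows(
  series=[
    [0, 0.05, 0.4, 0, 0.4],
    [0, 0.05, 0.8, 0, 0.4],
    [0, 0.05, 1.2, 0, 0.4],
    [0, 0.05, 1.6, 0, 0.4],
    [0, 0.05, 2, 0, 0.4],
    [0, 0.05, 2.3, 0, 0.4],
    [0, 0.05, 2.6, 0, 0.4],
    [0, 0.05, 2.7, 0, 0.4],
  ],
)

```text
t: 21.4
position: [474.9, -371.2, 91.4]
ee_rot: [-2.075, -2.359, 0.0]
wrist_force: [0.1, -0.2, -0.8]
width: 0.101
finger_force: 39.0
```

```bash
python3 - <<'E'
from h import *
go((475.1,-371.2,89),7.3)
E
```

```text
t 21.4 pos [ 474.9 -371.2   91.4] yang 7.3 shift [-0.01  0.02  0.24] yaw 0.001 q [ 0.32  0.66  0.43  1.81 -0.39  0.76  1.09] F [ 0.1 -0.2 -0.8] w 0.101 ff 39.0
```

Now 2 mm further down, open the jaw, then rise.

Request:
send_rows(
  series=[
    [0, 0, 0.1, 0, 0.4],
    [0, 0, 0.2, 0, 0.4],
    [0, 0, 0.2, 0, 0.4],
    [0, 0, 0.2, 0, 1.5],
    [0, 0, 0.2, 0, 3],
    [0, 0, 0.2, 0, 5],
    [0, 0, 0.2, 0, 6],
    [0, 0, 0.2, 0, 6],
  ],
)

```text
t: 22.2
position: [475.0, -371.2, 89.8]
ee_rot: [2.075, 2.359, -0.0]
wrist_force: [0.6, 0.1, -0.3]
width: 0.704
finger_force: 0.0
```

Request:
send_rows(
  series=[
    [0, 0, -1, 0, 6],
    [0, 0, -3, 0, 6],
    [0, 0, -6, 0, 6],
    [0, 0, -10, 0, 6],
    [0, 0, -14, 0, 6],
    [0, 0, -17, 0, 6],
    [0, 0, -18, 0, 6],
    [0, 0, -18, 0, 6],
  ],
)

```text
t: 23.0
position: [475.3, -371.7, 271.6]
ee_rot: [2.073, 2.357, 0.001]
wrist_force: [0.0, -0.4, -0.1]
width: 0.704
finger_force: 0.0
```

```bash
python3 - <<'E'
from h import *
W=snap('wrist','wrist9');S=snap('scene','scene9');T=snap('top','top9')
go((600,40,270),-15)
a=[cv2.resize(X['color'][y:y+h,x:x+w,::-1],(400,300),interpolation=2) for X,(x,y,w,h) in((W,(200,80,240,180)),(S,(160,225,80,60)),(S,(295,180,100,75)),(T,(255,140,108,81)))]
cv2.imwrite('pics/c9.png',np.vstack([np.hstack(a[:2]),np.hstack(a[2:])]))
E
```

```text
t 23.15 pos [ 474.6 -370.6  268.4] yang 7.3 shift [39.12 17.69 -0.12] yaw 0.39 q [ 0.25  0.48  0.54  1.59 -0.27  1.14  0.98] F [-0.4  0.4 -0.8] w 0.703 ff 0.0
```

View pics/c9.png

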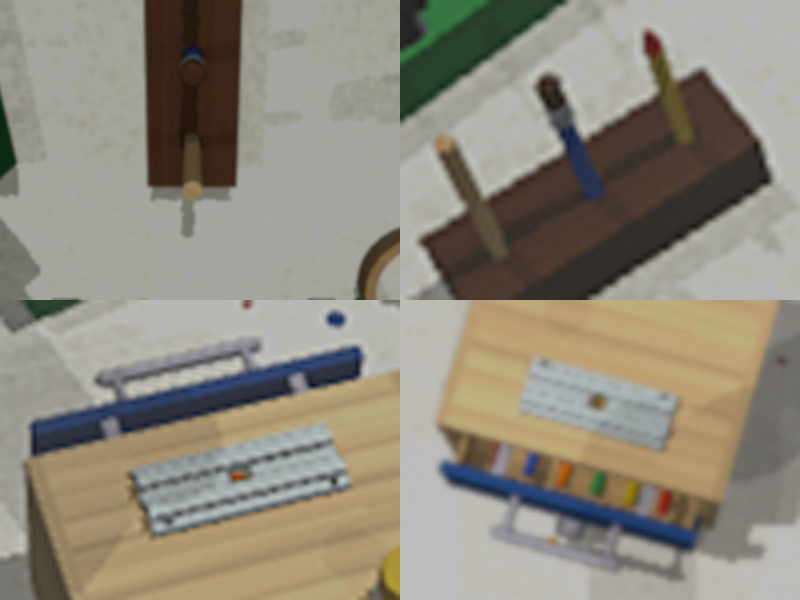

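The crops show the dowel standing in its hole (top at scene crop (445,145)), with the brush and pencil untouched. The drawer is ajar. Its bar handle runs in scene from (320,200) to (359.5,191), and in the top view from (280,204) to (313,212).

```bash
python3 - <<'E'
from h import *
S,T=load('scene9'),load('top9')
for a,b in(((320,200),(279.8,204)),((359.5,191.2),(313,212.1))):
    print([tri((S,*a),(T,*c)) for c in((279.8,204),(313,212.1))], onz(T,*b,114),onz(S,*a,114))
ex=np.array([.966,-.259,0]);ey=np.array([.259,.966,0]);c=np.array([643.5,57,0]);
m=(onz(T,279.8,204,114)+onz(T,313,212.1,114))/2;print(m,(m-c)@ex,(m-c)@ey)
E
```

```text
[(array([511.5,  99.3, 102.3]), [55.8, 55.8]), (array([504.5,  40.7, 111.6]), [0.6, 0.6])] [530.2281176  150.58643812 114.        ] [505.80123099  39.0927102  114.        ]
[(array([532. , 152.6, 106. ]), [1.2, 1.2]), (array([530.9,  84.8, 147. ]), [53.8, 53.8])] [504.43337349  41.17760954 114.        ] [537.45224199 149.48493065 114.        ]
[517.33074554  95.88202383 114.        ] -131.94994397476836 4.8821981116089574
```

```bash
python3 -c "
from h import *
go((518,96,230),-14)"
```

```text
t 23.15 pos [ 474.6 -370.6  268.4] yang 7.3 shift [45.71 10.28  3.9 ] yaw 0.372 q [ 0.25  0.48  0.54  1.59 -0.27  1.14  0.98] F [-0.4  0.4 -0.8] w 0.703 ff 0.0
```

Request:
send_rows(
  series=[
    [3, 0.7, 0, 0.05, 6],
    [7, 1.6, 0, 0.1, 5],
    [11.2, 2.5, 0, 0.15, 4],
    [15.5, 3.5, 0, 0.2, 3],
    [19.8, 4.5, 0, 0.25, 2.6],
    [24, 5.4, 0, 0.3, 2.6],
    [28.2, 6.4, 0, 0.35, 2.6],
    [32.5, 7.3, 0, 0.372, 2.6],
  ],
)

```text
t: 23.95
position: [505.2, -37.7, 268.5]
ee_rot: [-2.476, -1.932, 0.003]
wrist_force: [1.5, 0.8, 0.2]
width: 0.311
finger_force: 0.0
```

```bash
python3 -c "
from h import *
go((518,96,200),-14)"
```

```text
t 23.95 pos [505.2 -37.7 268.5] yang -14.1 shift [13.29 -2.    6.84] yaw -0.002 q [-0.48  0.34  0.64  1.83 -0.23  1.05  0.01] F [1.5 0.8 0.2] w 0.311 ff 0.0
```

Request:
send_rows(
  series=[
    [3, -0.5, 0.5, 0, 2.6],
    [6, -1, 1.5, 0, 2.6],
    [9, -1.4, 3, 0, 2.6],
    [11.5, -1.8, 4.5, 0, 2.6],
    [12.9, -2, 6, 0, 2.6],
    [12.9, -2, 6.8, 0, 2.6],
    [12.9, -2, 6.8, 0, 2.6],
    [12.9, -2, 6.8, 0, 2.6],
  ],
)

```text
t: 24.75
position: [517.6, 88.9, 201.8]
ee_rot: [2.477, 1.932, -0.001]
wrist_force: [-0.1, -0.1, 0.2]
width: 0.307
finger_force: 0.0
```

```bash
python3 - <<'E'
from h import *
W=snap('wrist','wrist10')
go((518,96,97),-14)
cv2.imwrite('pics/c10.png',cv2.resize(W['color'][40:340,120:520,::-1],(800,600),interpolation=2))
print(proj(W,(518,96,114)))
E
```

```text
t 24.8 pos [517.9  89.  202.2] yang -14.1 shift [ 0.69 -0.16 10.52] yaw -0.002 q [-0.66  0.44  0.58  1.89 -0.3   0.9  -0.18] F [-0.  -0.6  0.4] w 0.303 ff 0.0
[314.17004752 198.13378913]
```

View pics/c10.png

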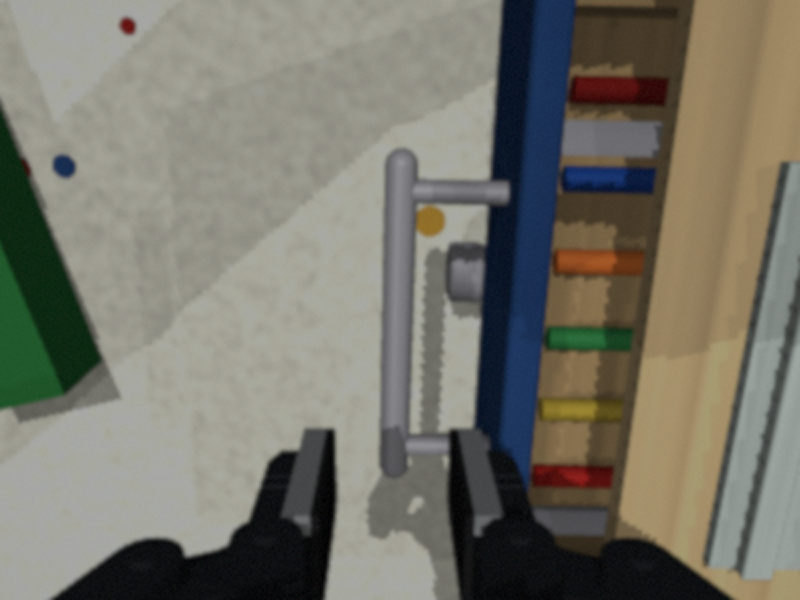

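The bar runs in the crop from (400,158) to (394,470), with its middle at wrist pixel (318.5,197). The fingers straddle its line, with the drawer front to the right.

```bash
python3 - <<'E'
from h import *
W=load('wrist10')
a,b=onz(W,320,117,114),onz(W,317,276,114);m=(a+b)/2;print(a,b,m,np.degrees(np.arctan2(*(a-b)[[1,0]]))-90,onz(W,120/1+500/2,40+100,125))
go((m[0],m[1],97),-15)
E
```

```text
[535.22952354 148.76770137 114.        ] [504.89108079  35.32810314 114.        ] [520.06030217  92.04790225 114.        ] -14.972850100582136 [562.54938287 128.26793628 125.        ]
t 24.8 pos [517.9  89.  202.2] yang -14.1 shift [ 0.36  0.13 10.52] yaw 0.016 q [-0.66  0.44  0.58  1.89 -0.3   0.9  -0.18] F [-0.  -0.6  0.4] w 0.303 ff 0.0
```

Request:
send_rows(
  series=[
    [0.2, 0.1, 0.5, 0.016, 2.6],
    [0.4, 0.15, 2, 0.016, 2.6],
    [0.4, 0.15, 4, 0.016, 2.6],
    [0.4, 0.15, 6, 0.016, 2.6],
    [0.4, 0.15, 8, 0.016, 2.6],
    [0.4, 0.15, 9.5, 0.016, 2.6],
    [0.4, 0.15, 10.3, 0.016, 2.6],
    [0.4, 0.15, 10.3, 0.016, 2.6],
  ],
)

```text
t: 25.6
position: [519.8, 93.6, 98.2]
ee_rot: [-2.491, -1.913, 0.002]
wrist_force: [0.4, 0.7, -0.3]
width: 0.302
finger_force: 0.0
```

Request:
send_rows(
  series=[
    [0, 0, 0, 0, 2.2],
    [0, 0, 0, 0, 1.8],
    [0, 0, 0, 0, 1.4],
    [0, 0, 0, 0, 1.1],
    [0, 0, 0, 0, 0.8],
    [0, 0, 0, 0, 0.6],
    [0, 0, 0, 0, 0.6],
    [0, 0, 0, 0, 0.6],
  ],
  grip_force=25,
)

```text
t: 26.4
position: [520.5, 94.0, 99.4]
ee_rot: [2.491, 1.914, 0.002]
wrist_force: [-0.4, -0.3, 6.5]
width: 0.119
finger_force: 24.4
```

```bash
python3 -c "
from h import *
go((520,92,97),-15)"
```

```text
t 26.4 pos [520.5  94.   99.4] yang -14.9 shift [-0.21 -0.    0.24] yaw 0.002 q [-0.59  0.58  0.48  1.99 -0.42  0.67 -0.09] F [-0.4 -0.3  6.5] w 0.119 ff 24.4
```

Request:
send_rows(
  series=[
    [0, -0.5, 0, 0, 0.6],
    [0, -1.4, 0, 0, 0.6],
    [0, -2.4, 0, 0, 0.6],
    [0, -3.4, 0, 0, 0.6],
    [0, -4.4, 0, 0, 0.6],
    [0, -5.4, 0, 0, 0.6],
    [0, -6.4, 0, 0, 0.6],
    [0, -6.8, 0, 0, 0.6],
  ],
)

```text
t: 27.2
position: [453.8, 112.4, 99.3]
ee_rot: [-2.49, -1.915, -0.002]
wrist_force: [2.4, 1.8, 5.4]
width: 0.114
finger_force: 24.9
```

Request:
send_rows(
  series=[
    [0, -0.2, 0, 0, 0.6],
    [0, -0.2, 0, 0, 0.6],
    [0, -0.2, 0, 0, 0.6],
    [0, -0.2, 0, 0, 1.2],
    [0, -0.2, 0, 0, 1.8],
    [0, -0.2, 0, 0, 2.4],
    [0, -0.2, 0, 0, 2.6],
    [0, -0.2, 0, 0, 2.6],
  ],
)

```text
t: 28.0
position: [452.3, 111.9, 98.7]
ee_rot: [-2.491, -1.915, 0.001]
wrist_force: [0.7, 0.2, 0.5]
width: 0.306
finger_force: 0.0
```

Request:
send_rows(
  series=[
    [0, 0, -0.5, 0, 2.6],
    [0, 0, -2, 0, 2.6],
    [0, 0, -4, 0, 2.6],
    [0, 0, -7, 0, 2.6],
    [0, 0, -10, 0, 2.6],
    [0, 0, -12, 0, 2.6],
    [0, 0, -12, 0, 2.6],
    [0, 0, -12, 0, 2.6],
  ],
)

```text
t: 28.8
position: [452.4, 112.1, 219.0]
ee_rot: [-2.49, -1.915, -0.001]
wrist_force: [-0.2, 0.8, 0.4]
width: 0.303
finger_force: 0.0
```

```bash
python3 - <<'E'
from h import *
W=snap('wrist','wrist11');S=snap('scene','scene11');T=snap('top','top11')
go((520,92,97),-15)
a=[cv2.resize(X['color'][y:y+h,x:x+w,::-1],(400,300),interpolation=2) for X,(x,y,w,h) in((W,(0,0,533,400)),(S,(160,225,80,60)),(S,(280,150,180,135)),(T,(255,120,160,120)))]
cv2.imwrite('pics/c11.png',np.vstack([np.hstack(a[:2]),np.hstack(a[2:])]))
E
```

```text
t 28.95 pos [451.9 111.9 218. ] yang -14.9 shift [-0.16  7.11 12.09] yaw 0.002 q [-0.82  0.34  0.64  2.   -0.26  0.89 -0.3 ] F [0.1 0.3 0.2] w 0.302 ff 0.0
```

View pics/c11.png

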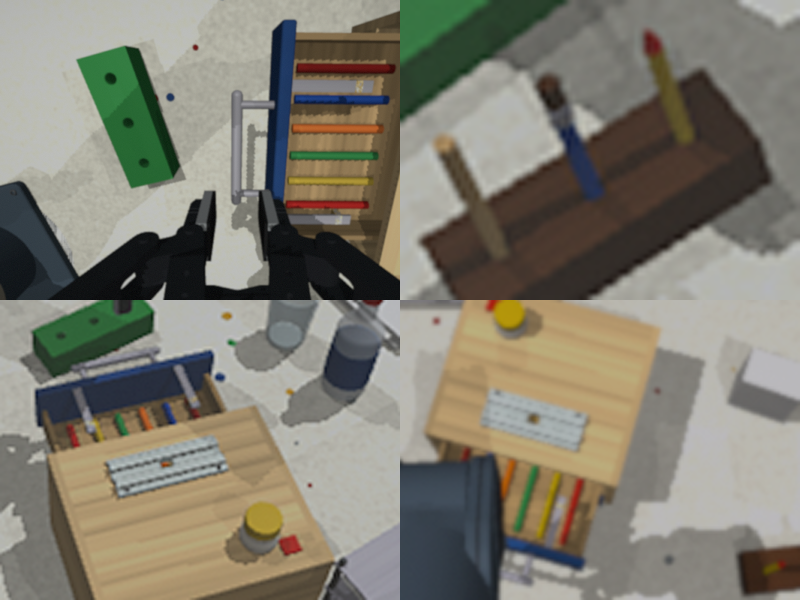

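The view shows the drawer well open, about 30 mm from the spring plus a 70 mm pull. The gripper is clear, the dowel is upright in its hole, and the bystanders are in place. I'll hand in.

```bash
python3 -c "
from station import robot
print(robot.sign_off())"
```

```text
the job is handed in; nothing more can be done
None
```

The job is handed in, with no verdict returned: I released the latch with the dowel (readings peaked at about 6 N), stood it back in its hole, pulled the drawer open to roughly 100 mm by camera and arm travel, let go, and saw nothing else moved.

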